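Pry up the bench supply onto its tilt legs

ROBOT

A 7-joint arm with a two-finger parallel gripper is mounted at the origin on the work surface. World frame = base frame: x ahead of the robot, y to its left, z up, the work surface at z = 0. Lengths are in m, angles in rad, forces in N, time in s.
With the tool pointing down it reaches from about 0.425 to 0.925 m from the base axis. Payload 6.8 kg.
Tool frame: the origin (TCP) lies between the finger pads; the fingertips stand 8 mm ahead of it and the grasp point (between the pads) lies 11 mm behind it (ctrl.tcp_to_tips is the distance from the TCP to the fingertips, in m); z points along the fingers, y is the line along which they close (so a half turn about z gives the same grasp; the last joint's range is limited). The gripper opens to 88 mm and grips with 3 to 60 N. Pads are 20 mm wide; open, the fingers measure 115 mm over their backs; the gripper's body (75 mm by 178 mm) begins 61 mm behind the grasp point.
Start: joints at [1.078, 0.477, 0.022, 1.555, -0.011, 1.109, -0.083], TCP at [0.253, -0.626, 0.231] pointing down, gripper open.
Joint ranges: [-2.96, 2.96], [-0.34, 2.1], [-1.41, 1.46], [0.24, 2.44], [-1.37, 4.51], [0.17, 1.92], [-2.96, 2.96]. Speed limits (rad/s): [2.39, 2.39, 3.14, 3.14, 3.14, 3.14, 3.14].

INTERFACE

Orientations are given as a unit quaternion [x, y, z, w].
In Python, from workcell import sensors, grab_frame, get_calibration, workorder, look_for, outline_of, landmark_of, ctrl gives the robot as it stands.
- The arm moves only by the shell command python3 -m handwheel 'ROWS' [FORCE]. ROWS is JSON, a list of rows, each an object with "dr": the turn, a rotation vector about the tool's x, y, z in degrees, a list of three; "offset": the shift along the tool's x, y, z in cm, a list of three; "grip": the opening, from 0 (shut) to 1 (fully open). A call has 1 to 5 rows; each row is the pose to reach, as a shift and turn from the pose commanded when the call began, along the tool's axes at that moment; what a row does not reach only later rows make up. A row lasts 1/8 s, in which the tool goes at most 62.5 mm and 10.7 degrees, less where a joint would pass 70% of its speed; a pose out of reach is approached as far as the arm can. A call with a gripper value outside its range is refused whole. The fingers move at their own pace and stop on an object; FORCE is the grip in N (left out, the last holds). Time passes only in rows, so rows that repeat a pose let the fingers close. It gives the time, the measured TCP pose, the force, the opening and the grip force at its end, in the units of the state.
- sensors.get_state(): the state, without advancing time (a new reading comes with each control period).
- grab_frame(name): name is "scene" or "top" or "wrist"; returns the picture (420x560x3 uint8, blue, green, red); there is no depth.
- get_calibration(name): a dict with "fx", "fy", "cx", "cy" (pixels), "world_to_cam" (4x4, takes a point from world to camera coordinates). Camera axes: x right, y down, z forward; pixel columns grow to the right and rows downward; lengths in m; the calibration is good to about 2 mm. A picture is of the moment at which its call begins: read the wrist's pose just before it. get_calibration takes no time and is no camera call; for the wrist camera it gives the pose at the moment of the call.
- workorder.job_done(): hands the job in; it is judged then, once.
Trained networks look in the newest picture that a camera, given by its name, has taken for a name from the list of things; names that differ only in an ending like _2 or _b are one class to them, and where a whole thing is asked for, a point or a joint stands for the part that bears it (a point fixed in the world has none). Each returns a list of dicts, best first, with "confidence" (0 to 1); they miss things now and then, are a little off and sometimes report something else, mostly with a low value. They report only what shows in the picture. A call takes as long as a camera call. They do not tell look-alikes from the thing itself.
- look_for(camera, query): "position" ([x, y, z] in m, in world coordinates, good to about 4 mm: the middle of the surface that is visible of it).
- outline_of(camera, query): "region" (420x560 bool, what is visible of it).
- landmark_of(camera, query): "position" ([x, y, z] in m, in world coordinates, good to about 4 mm: a listed point, or the origin of a listed thing).
The state is a dict: "time": time; "joint_positions": joint angles; "joint_velocities": joint speeds; "tau": joint torques, N m; "ee_pos": TCP position; "orientation": TCP orientation; "ft_force": force on the tool from outside, world axes, zero at the start; "torque": the same for the moment, N m; "grip_width": opening from 0.0 (shut) to 1.0 (fully open); "gripper_force": force on a finger pad.
Only numpy, scipy, OpenCV 4.12 (cv2) and the standard library are available. Lean on these libraries where they do the work, as an engineer would, in place of code of your own. Each camera call takes 0.05 s, during which the arm holds its last target. There are 200 camera calls.

TASK

Use the pry bar over the fulcrum block to lever up the front of the heavy bench power supply, just far enough that its sprung tilt legs snap out underneath, then let it down gently onto them. Start by sliding the bar in over the block, under the middle of the front edge, until its tip comes to rest lightly against the hidden stop beneath (a few newtons; the stop must never be pressed hard, nor wedged as the bar levels out), without shoving the supply or the block along; keep the robot itself off the supply, and lift no higher than needed. Finally draw the bar out and lay it (do not drop it) flat on the bench, clear of the supply, the block and the other things, which stay where they are.

Things in the scene. Friction and masses are not known exactly. Their poses are not given: they have to be found in the camera images.
- psu: Heavy bench power supply (about 4.5 kg, varies): grey case 200 deep (x) x 215 wide (y) x 90 mm high on four rubber feet 24 mm high, 18 mm across, centred at x +-85, y +-92 mm. Origin: centre of its footprint, at the bottom of the feet. x points from the front panel (x = -100 mm) to the rear, z up. Tipped up, it pivots on its rear feet, about 194 mm behind the front edge.
- front_edge (a point): Middle of the supply's lower front edge (psu frame x = -100, y = 0, z = 24 mm); the case's underside is 24 mm above the bench. Behind it hangs a stop for a bar's tip (y +-35 mm, down to 3 mm off the bench), its face 12 to 36 mm behind the edge, different each time: feel for it. It bears under 15 N; a bar that levels out reaches up to 8 mm further in, so draw it back as it levels.
- legs (a joint): Two sprung tilt legs under the supply's front (34 mm long, 8 thick, at y +-65; pivot x -60, z 18 mm in psu frame). 0 rad: folded to the rear; a weak spring swings them down and forwards. Supply flat: held at 0.4 to 0.6. Pivot raised about 17 mm (case tilted 0.10 to 0.11 rad): they snap past upright (1.57) to a stop at 1.85 and then carry the supply, tilted about 0.09 rad.
- fulcrum: Dark steel fulcrum block (0.9 kg, loose), base 36 mm (x) x 70 mm (y), with a rounded ridge (10 mm radius) along its y axis whose top is 36 mm above the bench. Origin: centre of its underside. It already stands in front of the power supply, ridge about parallel to the front edge and 56 to 68 mm from it.
- bar: Straight pry bar, 300 mm long in x, 0.4 kg: steel blade 20 mm wide, 8 thick (5 over the last 45 mm); at the other end a black rubber grip 130 long, 24 wide, 18 mm thick (x -150 to -20 mm). Undersides flush. Origin: middle of its length, on the underside; x points to the blade's tip, z up. Starts flat on the bench.
- bar_tip (a point): Middle of the lower edge of the bar's tip (bar frame x = 150 mm, z = 0).
- spool: Bystander: grey wire spool, 68 mm across, 24 mm high. Origin: centre of its underside.
- tester: Bystander: cream component tester box, 90 x 120 x 35 mm (x, y, z). Origin: centre of its underside.
- driver: Bystander: blue-handled screwdriver lying down.
- partsbox: Bystander: small open cardboard box, 70 x 90 x 30 mm. Origin: centre of its underside.
- icstrip: Bystander: black connector strip, 70 mm long, 9 mm high. Origin: centre of its underside.
Things that resemble listed ones, but are neither listed nor needed, are in the scene too. There is more than one size of the fulcrum; the one meant has the size given above.

How it is judged:
On the way, in this order (a step that is already met when the one before it is completed fails the run):
1. the bar's tip is under the front edge of the supply and touches the stop beneath with over 1.5 N, over the fulcrum block, with the supply still down (x of bar_tip in the frame of psu above -0.092 m and y of bar_tip in the frame of psu between -0.06 and 0.06 m and height (world z) of bar_tip below 0.02 m and contact force between bar and stop_c0 above 1.5 N and angle between psu's own z axis and vertical below 0.03 rad and horizontal distance between bar_tip and fulcrum below 0.12 m), for 0.1 s.
2. the supply's front is levered up by the bar over the block (angle between psu's own z axis and vertical above 0.05 rad and contact force between bar and fulcrum above 5 N and contact force between bar and psu above 3 N), for 0.1 s.
3. the tilt legs have snapped out (beyond 1.7 rad) (value of joint legs above 1.7 rad), for 0.1 s.
At the end, for the whole second after the job is handed in: The tilt legs are out (over 1.7 rad) and the supply rests on them, tilted 0.07 to 0.13 rad; the bar lies flat on the bench (within 6 mm and 0.05 rad), its tip out from under the supply, touching neither supply, block nor the other things; all at rest (value of joint legs above 1.7 rad and angle between psu's own z axis and vertical between 0.07 and 0.13 rad and linear speed of each of psu, bar below 0.01 m/s and (x of bar_tip in the frame of psu below -0.105 m or y of bar_tip in the frame of psu above 0.115 m or y of bar_tip in the frame of psu below -0.115 m) and contact force between bar and psu below 0.1 N and contact force between bar and fulcrum below 0.1 N and height (world z) of bar below 0.006 m and angle between bar's own z axis and vertical below 0.05 rad and contact force between bar and spool below 0.1 N and contact force between bar and tester below 0.1 N and contact force between bar and driver below 0.1 N and contact force between bar and partsbox below 0.1 N and contact force between bar and icstrip below 0.1 N).
It fails at once if the supply is lifted too far (tilt over 0.16 rad); or the supply is dropped or jerked (faster than 0.12 m/s) (angle between psu's own z axis and vertical above 0.16 rad or linear speed of psu above 0.12 m/s).
It fails at once if the bar is forced against the supply with more than 50 N, or against its stop with more than 15 N (contact force between bar and psu above 50 N or contact force between bar and stop_c0 above 15 N).
It fails at once if the robot itself touches the supply (contact force between any of the fingers, the arm and psu above 1 N).
It fails at once if the supply is shoved along (its origin moved over 20 mm); or the fulcrum block is shoved more than 20 mm or tipped over (distance of psu from where it was at the start of the episode above 0.02 m or (distance of fulcrum from where it was at the start of the episode above 0.02 m or angle between fulcrum's own z axis and vertical above 0.3 rad)).
It fails at once if the bar is dropped or flung (faster than 1 m/s); or a bystander is moved more than 30 mm (linear speed of bar above 1 m/s or distance of any of spool, tester, driver, partsbox, icstrip from where it was at the start of the episode above 0.03 m).
It also fails if it takes over 72 s, if anything falls off the work surface, if the arm or the gripper's body presses on something with over 40 N, if the wrist force passes 120 N, or if a joint passes its speed limit or range.

## Working session

There is one attempt and no reset: what is moved stays moved. The work goes in short steps, Python scripts to look and compute and a shell command to move; the robot and the scene stay as the last step left them, time stands still between calls to the robot, and variables do not carry over. Pictures are saved under pics/ and viewed, at most 10 in all, crops included, and the job is handed in when it is done.

```bash
ls; mkdir -p pics; cat > h.py <<'E'
import numpy as np, cv2
from workcell import sensors, grab_frame, get_calibration, look_for, outline_of, landmark_of
from scipy.spatial.transform import Rotation as R
def ray(cam,u,v,z):
    c=get_calibration(cam);T=np.linalg.inv(c["world_to_cam"])
    d=T[:3,:3]@np.array([(u-c["cx"])/c["fx"],(v-c["cy"])/c["fy"],1]);o=T[:3,3]
    return o+d*(z-o[2])/d[2]
def proj(cam,p):
    c=get_calibration(cam);q=c["world_to_cam"]@np.append(p,1)
    return c["fx"]*q[0]/q[2]+c["cx"],c["fy"]*q[1]/q[2]+c["cy"]
E
python3 - <<'E'
from h import *
s=sensors.get_state();print({k:np.round(v,3) for k,v in s.items()})
a=grab_frame("top");b=grab_frame("scene")
cv2.imwrite("pics/top.png",a);cv2.imwrite("pics/scene.png",b)
for cam in ("top","scene"):
  for n in ["psu","front_edge","fulcrum","bar","bar_tip","spool","tester","driver","partsbox","icstrip"]:
    print(cam,n,[(np.round(d["position"],3).tolist(),round(d["confidence"],2)) for d in landmark_of(cam,n)][:3])
E
```

```text
pics
{'time': np.float64(0.0), 'joint_positions': array([ 1.078,  0.478,  0.022,  1.556, -0.012,  1.109, -0.083]), 'joint_velocities': array([-0.001, -0.001, -0.001, -0.001,  0.002, -0.001, -0.001]), 'tau': array([-1.0000e-03, -5.8285e+01,  1.5350e+00, -2.7261e+01, -5.4000e-02,
        1.7000e-02,  0.0000e+00]), 'ee_pos': array([ 0.253, -0.625,  0.23 ]), 'orientation': array([ 0.982,  0.191, -0.   , -0.001]), 'ft_force': array([-0.143,  0.647, -0.623]), 'torque': array([-0.019,  0.002,  0.03 ]), 'gripper_force': np.float64(0.0), 'grip_width': np.float64(1.001)}
top psu [([0.58, -0.226, 0.001], 0.6)]
top front_edge [([0.427, 0.012, 0.002], 0.39)]
top fulcrum [([0.581, -0.072, -0.002], 0.97), ([0.512, 0.017, -0.0], 0.8), ([0.431, 0.221, -0.004], 0.56)]
top bar [([0.565, 0.306, 0.001], 0.93)]
top bar_tip [([0.618, 0.172, -0.002], 0.89), ([0.58, -0.23, 0.001], 0.74)]
top spool [([0.742, 0.061, -0.0], 0.71)]
top tester [([0.765, 0.258, -0.0], 0.65)]
top driver [([0.361, 0.013, 0.004], 0.78)]
top partsbox [([0.778, -0.099, -0.002], 0.78)]
top icstrip [([0.425, 0.012, 0.0], 0.72)]
scene psu [([0.581, -0.233, 0.001], 0.75)]
scene front_edge [([0.744, 0.068, -0.002], 0.49), ([0.566, 0.313, -0.001], 0.31)]
scene fulcrum [([0.516, 0.009, -0.002], 0.84), ([0.432, 0.222, 0.002], 0.82), ([0.583, -0.074, -0.001], 0.68)]
scene bar [([0.565, 0.309, 0.0], 0.76), ([0.583, -0.229, 0.004], 0.26)]
scene bar_tip [([0.62, 0.174, -0.001], 0.7)]
scene spool [([0.744, 0.07, -0.002], 0.68)]
scene tester [([0.765, 0.264, -0.001], 0.98), ([0.618, 0.171, -0.002], 0.26), ([0.585, -0.073, -0.001], 0.23)]
scene driver [([0.37, 0.011, 0.002], 0.86)]
scene partsbox []
scene icstrip [([0.426, 0.014, 0.003], 0.44)]
```

View pics/top.png

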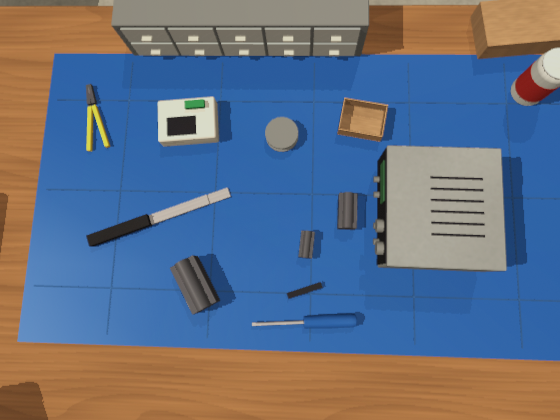

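View pics/scene.png

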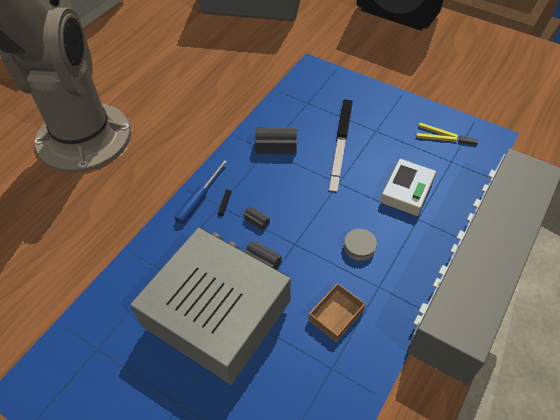

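The top view shows the PSU at right with its front facing image-left (+y), and the right-sized fulcrum at (347,211) in front of it. The decoy blocks are at (307,244) and (195,285). The bar runs from its grip end (88,240) to its tip (230,193). Next I refine the yaws.

```bash
python3 - <<'E'
from h import *
from workcell import *
a=grab_frame("top")
for n,z in (("psu",.114),("bar",.008),("fulcrum",.036)):
  for d in outline_of("top",n)[:3]:
    m=d["region"].astype(np.uint8)
    ys,xs=np.nonzero(m);P=np.array([ray("top",x,y,z)[:2] for x,y in zip(xs[::3],ys[::3])],np.float32)
    (c,wh,ang)=cv2.minAreaRect(P*1000)
    v=np.linalg.svd(P-P.mean(0),full_matrices=False)[2][0]
    print(n,round(d["confidence"],2),"box c",np.round(c,1),np.round(wh,1),round(ang,1),"pca",round(np.degrees(np.arctan2(v[1],v[0])),1),"mean",P.mean(0).round(3))
print("psu front top edge",[ray("top",u,v,.114).round(3) for u,v in((387,147),(384,268),(502,150),(505,270))])
print("bar ends",[ray("top",u,v,.008).round(3) for u,v in((230,194),(89,240))])
print("ridge ends",[ray("top",u,v,.03).round(3) for u,v in((348,192),(347,229))])
E
python3 - <<'E'
import cv2
a=cv2.imread("pics/top.png")[125:285,270:410]
cv2.imwrite("pics/crop1.png",cv2.resize(a,None,fx=3.7,fy=3.7,interpolation=cv2.INTER_CUBIC))
E
```

```text
Traceback (most recent call last):
  File "h.py", line 5, in ray
    c=get_calibration(cam);T=np.linalg.inv(c["world_to_cam"])
ValueError: time passes only in moves, steps and waits
```

View pics/crop1.png

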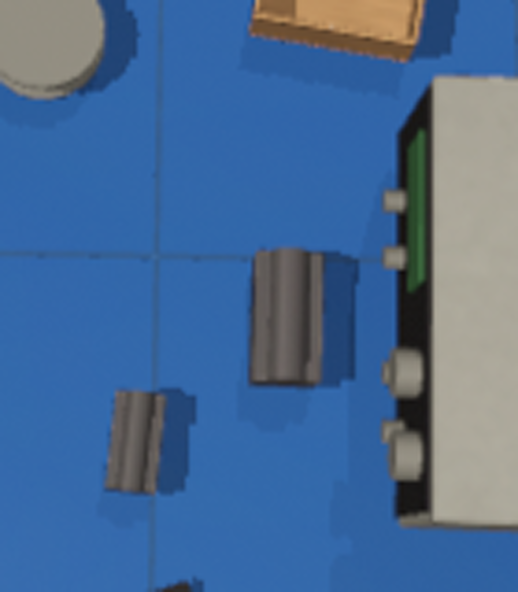

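The crop shows the block's ridge from (288,250) to (286,383), almost parallel to the PSU's top front edge from (434,78) to (431,522). Crop pixels are 3.7x, offset (270,125).

```bash
sed -i 's/^def ray/_c={}\n_g=get_calibration\ndef get_calibration(n):\n    if n=="wrist": return _g(n)\n    if n not in _c: _c[n]=_g(n)\n    return _c[n]\ndef ray/' h.py
python3 - <<'E'
from h import *
a=grab_frame("top")
for n,z in (("psu",.114),("bar",.008),("fulcrum",.036)):
  for d in outline_of("top",n)[:3]:
    m=d["region"].astype(np.uint8)
    ys,xs=np.nonzero(m);P=np.array([ray("top",x,y,z)[:2] for x,y in zip(xs,ys)],np.float32)
    (c,wh,ang)=cv2.minAreaRect(P*1000)
    v=np.linalg.svd(P-P.mean(0),full_matrices=False)[2][0]
    print(n,round(d["confidence"],2),"box c",np.round(c,1),np.round(wh,1),round(ang,1),"pca",round(np.degrees(np.arctan2(v[1],v[0])),1),"mean",P.mean(0).round(3))
f=lambda u,v,z:ray("top",270+u/3.7,125+v/3.7,z).round(4)
print("psu front top edge",f(434,78,.114),f(431,522,.114))
print("psu rear top",ray("top",502,150,.114),ray("top",505,270,.114))
print("bar ends",[ray("top",u,v,.008).round(4) for u,v in((230,194),(89,240))])
print("ridge ends",f(288,250,.036),f(286,383,.036))
E
```

```text
psu 0.86 box c [ 576.2 -213.2] [221.8 216.9] 89.3 pca -49.8 mean [ 0.573 -0.217]
bar 0.64 box c [564.4 314.3] [ 29.1 305.8] 21.2 pca 110.7 mean [0.56  0.322]
fulcrum 0.97 box c [431.9 223.7] [104.3  59.7] 30.0 pca -149.2 mean [0.431 0.223]
fulcrum 0.93 box c [579.6 -64.2] [38.3 77. ] 89.9 pca 177.9 mean [ 0.578 -0.065]
fulcrum 0.89 box c [512.1  11.9] [26.5 52.8] 84.2 pca 173.2 mean [0.512 0.012]
psu front top edge [ 0.6841 -0.1286  0.114 ] [ 0.4721 -0.1244  0.114 ]
psu rear top [ 0.67964568 -0.32809711  0.114     ] [ 0.47066209 -0.32093891  0.114     ]
bar ends [array([0.6136, 0.1688, 0.008 ]), array([0.5127, 0.4529, 0.008 ])]
ridge ends [ 0.615  -0.0676  0.036 ] [ 0.5444 -0.0667  0.036 ]
```

```bash
cat >> h.py <<'E'
def Rt(yaw,pitch=0):
    "tool pointing down, tool x at yaw (deg), then pitched about tool y"
    c,s=np.cos(np.radians(yaw)),np.sin(np.radians(yaw))
    return R.from_matrix(np.array([[c,s,0],[s,-c,0],[0,0,-1]]))*R.from_euler("y",pitch,degrees=True)
def go(p,yaw,pitch=0):
    s=sensors.get_state();q=R.from_quat(s["orientation"])
    print("offset",(q.inv().apply(np.array(p)-s["ee_pos"])*100).round(2),"dr",np.degrees((q.inv()*Rt(yaw,pitch)).as_rotvec()).round(2))
def st():
    s=sensors.get_state();q=R.from_quat(s["orientation"]);x=q.apply([1,0,0])
    print("t",round(float(s["time"]),2),"p",np.round(s["ee_pos"],4),"yaw",np.degrees(np.arctan2(x[1],x[0])).round(2),"pitch",np.degrees(np.arcsin(x[2])).round(2),"roll",np.degrees(np.arcsin(q.apply([0,1,0])[2])).round(2),"F",np.round(s["ft_force"],2),"w",round(float(s["grip_width"]),3),round(float(s["gripper_force"]),1))
    return s
E
python3 -c "
from h import *
go([.5,-.15,.25],60);go([.535,.399,.12],110.2)"
```

```text
offset [ 40.71 -34.83  -1.93] dr [  0.    -0.   -37.96]
offset [ 64.56 -84.4   11.07] dr [  0.    -0.   -88.16]
```

```bash
python3 -m handwheel '[{"dr":[0,0,-8],"offset":[4.7,-4,-2],"grip":1},{"dr":[0,0,-16],"offset":[9.3,-8,-2],"grip":1},{"dr":[0,0,-24],"offset":[14,-12,-2],"grip":1},{"dr":[0,0,-32],"offset":[18.7,-16,-2],"grip":1},{"dr":[0,0,-38],"offset":[23.3,-20,-2],"grip":1}]'
python3 -c "
from h import *
st();go([.5,-.15,.25],60);go([.535,.399,.12],110.2)"
```

```text
time: 2.02
ee_pos: [0.3951, -0.351, 0.251]
orientation: [0.865, 0.502, 0.0, 0.0]
ft_force: [0.5, 0.5, -0.2]
grip_width: 0.997
gripper_force: 0.0
t 2.02 p [ 0.3951 -0.351   0.251 ] yaw 60.27 pitch -0.01 roll 0.05 F [ 0.52  0.48 -0.24] w 0.997 0.0
offset [22.66 -0.86  0.1 ] dr [0.05 0.01 0.27]
offset [ 72.07 -25.06  13.06] dr [ 4.000e-02  3.000e-02 -4.993e+01]
```

```bash
python3 -m handwheel '[{"dr":[0,0,0],"offset":[6,-1,0],"grip":1},{"dr":[0,0,0],"offset":[12,-2,0],"grip":1},{"dr":[0,0,-10],"offset":[18,-3,0],"grip":1},{"dr":[0,0,-20],"offset":[24,-4,0],"grip":1},{"dr":[0,0,-28],"offset":[30,-5.5,0],"grip":1}]'
python3 -c "
from h import *
st();go([.535,.399,.12],110.2)"
```

```text
time: 2.65
ee_pos: [0.4971, -0.0638, 0.2511]
orientation: [0.718, 0.697, 0.0, 0.001]
ft_force: [0.8, -0.2, 0.4]
grip_width: 0.997
gripper_force: 0.0
t 2.65 p [ 0.4971 -0.0638  0.2511] yaw 88.29 pitch -0.02 roll 0.07 F [ 0.81 -0.24  0.38] w 0.997 0.0
offset [46.37  2.4  13.1 ] dr [  0.06   0.03 -21.91]
```

```bash
python3 -m handwheel '[{"dr":[0,0,-4],"offset":[6,0.3,1],"grip":1},{"dr":[0,0,-8],"offset":[12,0.6,2],"grip":1},{"dr":[0,0,-12],"offset":[18,0.9,3],"grip":1},{"dr":[0,0,-17],"offset":[24,1.2,4],"grip":1},{"dr":[0,0,-22],"offset":[30,1.5,5],"grip":1}]'
python3 -m handwheel '[{"dr":[0,0,0],"offset":[6,-1.3,3],"grip":0.6},{"dr":[0,0,0],"offset":[12,-3,6],"grip":0.6},{"dr":[0,0,0],"offset":[15.5,-5.3,8],"grip":0.6},{"dr":[0,0,0],"offset":[15.5,-5.3,8],"grip":0.6}]'
python3 - <<'E'
from h import *
st();go([.5317,.3987,.010],110.2)
a=grab_frame("wrist");cv2.imwrite("pics/w1.png",a)
print([(d["position"],d["confidence"]) for d in landmark_of("wrist","bar")])
E
```

```text
time: 3.28
ee_pos: [0.522, 0.2355, 0.2006]
orientation: [0.572, 0.82, 0.0, 0.0]
ft_force: [0.8, -0.6, 0.4]
grip_width: 1.0
gripper_force: 0.0
time: 3.78
ee_pos: [0.4138, 0.3641, 0.1193]
orientation: [0.57, 0.822, -0.001, -0.001]
ft_force: [0.2, -0.3, -0.2]
grip_width: 0.612
gripper_force: 0.0
t 3.77 p [0.4138 0.3641 0.1193] yaw 110.53 pitch 0.05 roll -0.21 F [ 0.18 -0.28 -0.19] w 0.612 0.0
offset [-0.9  12.3  10.88] dr [-0.21 -0.05  0.33]
[]
```

View pics/w1.png

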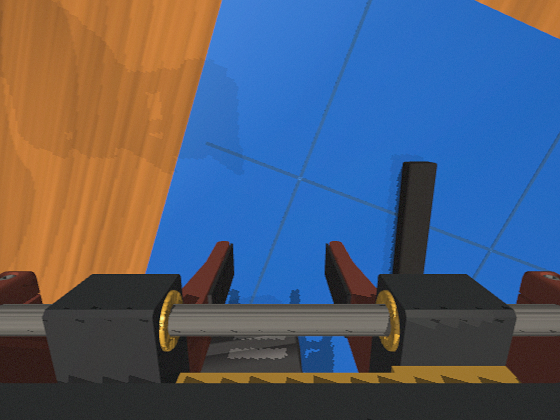

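The wrist view shows I shifted to the wrong side. The grip's end is at about (420,163), to the right of the fingers, and it agrees with the 12 cm correction. I'll shift over at height, then check again.

```bash
python3 -c "
from h import *
c=get_calibration('wrist')
print('end',ray('wrist',421,163,.018), ray('wrist',403,162,.018),ray('wrist',437,164,.018),ray('wrist',430,270,.018),ray('wrist',398,272,.018))
d=np.array([np.cos(np.radians(-69.8)),np.sin(np.radians(-69.8)),0]);print('expected end',np.array([.5645,.3095,.018])-.15*d)"
python3 -m handwheel '[{"dr":[0,0,0],"offset":[-0.5,6.1,0],"grip":0.6},{"dr":[0,0,0.3],"offset":[-0.9,12.3,0],"grip":0.6},{"dr":[0,0,0.3],"offset":[-0.9,12.3,3],"grip":0.6},{"dr":[0,0,0.3],"offset":[-0.9,12.3,3],"grip":0.6}]'
python3 - <<'E'
from h import *
st();go([.5317,.3987,.010],110.2)
a=grab_frame("wrist");cv2.imwrite("pics/w2.png",a)
E
```

```text
end [0.51790041 0.44618102 0.018     ] [0.50308673 0.44165604 0.018     ] [0.53113627 0.4501265  0.018     ] [0.57193232 0.35965958 0.018     ] [0.5445296  0.34744346 0.018     ]
expected end [0.51270527 0.45027395 0.018     ]
time: 4.38
ee_pos: [0.5383, 0.392, 0.0888]
orientation: [0.577, 0.817, -0.002, -0.0]
ft_force: [-0.3, -0.3, 0.8]
grip_width: 0.594
gripper_force: 0.0
t 4.38 p [0.5383 0.392  0.0888] yaw 109.54 pitch -0.12 roll -0.19 F [-0.33 -0.32  0.84] w 0.594 0.0
offset [ 0.87 -0.38  7.88] dr [-0.19  0.12 -0.66]
```

View pics/w2.png

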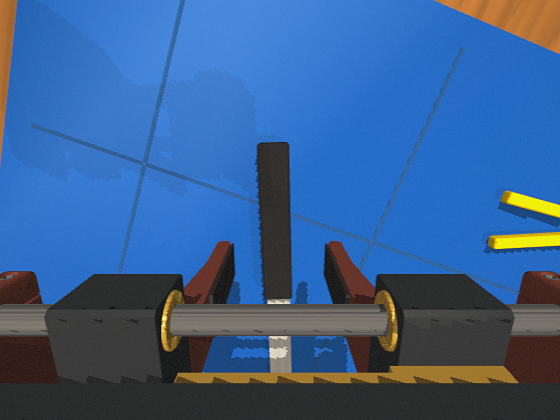

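The bar lies between the fingers: the grip's end is at (273,143) and the blade starts at (279,298). I'll compute its axis from these.

```bash
python3 - <<'E'
from h import *
c=_g('wrist')
def rw(u,v,z):
    T=np.linalg.inv(c["world_to_cam"]);d=T[:3,:3]@np.array([(u-c["cx"])/c["fx"],(v-c["cy"])/c["fy"],1]);o=T[:3,3]
    return o+d*(z-o[2])/d[2]
e=rw(273,143,.018);b=rw(278.5,297,.018);print(e,b,np.linalg.norm(b-e))
d=(b-e)/np.linalg.norm(b-e);print("ang",np.degrees(np.arctan2(d[1],d[0])))
g=e+d*.055;print("grasp",g)
go([g[0],g[1],.010],np.degrees(np.arctan2(d[1],d[0]))+180)
E
```

```text
Traceback (most recent call last):
NameError: name '_g' is not defined
```

```bash
cat > m.py <<'E'
import h
from h import *
c=h._g('wrist')
def rw(u,v,z):
    T=np.linalg.inv(c["world_to_cam"]);d=T[:3,:3]@np.array([(u-c["cx"])/c["fx"],(v-c["cy"])/c["fy"],1]);o=T[:3,3]
    return o+d*(z-o[2])/d[2]
E
python3 - <<'E'
from m import *
e=rw(273,143,.018);b=rw(278.5,297,.018);print(e,b,np.linalg.norm(b-e))
d=(b-e)/np.linalg.norm(b-e);print("ang",np.degrees(np.arctan2(d[1],d[0])))
g=e+d*.055;print("grasp",g)
go([g[0],g[1],.010],np.degrees(np.arctan2(d[1],d[0]))+180)
E
```

```text
[0.51343825 0.45140981 0.018     ] [0.56016101 0.33239417 0.018     ] 0.12785828021670487
ang -68.56618786705968
grasp [0.53353669 0.4002136  0.018     ]
offset [ 0.83 -0.17  8.03] dr [-0.09  0.06 -1.81]
```

```bash
python3 -m handwheel '[{"dr":[0,0,-1],"offset":[0.8,-0.2,4],"grip":0.6},{"dr":[0,0,-1.8],"offset":[0.8,-0.2,7],"grip":0.6},{"dr":[0,0,-1.8],"offset":[0.8,-0.2,8],"grip":0.6},{"dr":[0,0,-1.8],"offset":[0.8,-0.2,8],"grip":0.6}]'; python3 -c "
from h import *
st();go([.5335,.4002,.010],111.4)"
```

```text
time: 4.92
ee_pos: [0.5331, 0.4018, 0.0116]
orientation: [0.563, 0.827, 0.0, 0.0]
ft_force: [0.1, 0.1, 0.6]
grip_width: 0.6
gripper_force: 0.0
t 4.92 p [0.5331 0.4018 0.0116] yaw 111.51 pitch -0.0 roll 0.03 F [0.06 0.06 0.59] w 0.6 0.0
offset [-0.16 -0.02  0.16] dr [0.03 0.   0.11]
```

Now I go 1.5 mm lower and close with 50 N.

```bash
python3 -m handwheel '[{"dr":[0,0,0],"offset":[0,0,0.15],"grip":0.6},{"dr":[0,0,0],"offset":[0,0,0.15],"grip":0.2},{"dr":[0,0,0],"offset":[0,0,0.15],"grip":0.0},{"dr":[0,0,0],"offset":[0,0,0.15],"grip":0.0},{"dr":[0,0,0],"offset":[0,0,0.15],"grip":0.0}]' 50;python3 -m handwheel '[{"dr":[0,0,0],"offset":[0,0,0],"grip":0.0},{"dr":[0,0,0],"offset":[0,0,0],"grip":0.0}]';  python3 -c "
from h import *
st()"
```

```text
time: 5.55
ee_pos: [0.5325, 0.4018, 0.0093]
orientation: [0.563, 0.827, -0.0, -0.0]
ft_force: [-1.5, -0.6, 2.8]
grip_width: 0.269
gripper_force: 50.0
time: 5.8
ee_pos: [0.5325, 0.4019, 0.0093]
orientation: [0.562, 0.827, -0.0, -0.0]
ft_force: [-2.1, -1.9, 5.7]
grip_width: 0.269
gripper_force: 50.0
t 5.8 p [0.5325 0.4019 0.0093] yaw 111.54 pitch -0.01 roll -0.03 F [-2.05 -1.95  5.66] w 0.269 50.0
```

```bash
cat >> h.py <<'E'
E0=np.array([.578,-.1265]);U=np.array([np.cos(np.radians(-91)),np.sin(np.radians(-91))])
L,H=.247,.0093
def tcp(stip,th,clr,sr=-.0595):
    "TCP for the bar pitched th (deg), clr above the ridge, tip at stip behind the edge"
    t=np.radians(th);f=np.array([np.cos(t),-np.sin(t)]);n=np.array([np.sin(t),np.cos(t)])
    pt=np.array([sr,.026])+(.010+clr)*n;d=(stip-pt[0])/f[0]
    tip=pt+d*f;p=tip-L*f+H*n;xy=E0+U*p[0]
    print("tip z",tip[1].round(4),"TCP",xy.round(4),p[1].round(4))
    return np.array([*xy,p[1]])
def tip():
    s=sensors.get_state();q=R.from_quat(s["orientation"])
    p=s["ee_pos"]+q.apply([-L,0,H]);dxy=p[:2]-E0
    print("tip s",(dxy@U).round(4),"lat",(dxy@np.array([-U[1],U[0]])).round(4),"z",p[2].round(4))
E
python3 -m handwheel '[{"dr":[0,0,0],"offset":[0,0,-0.5],"grip":0.0},{"dr":[0,0,0],"offset":[0,0,-3],"grip":0.0},{"dr":[0,0,0],"offset":[0,0,-8],"grip":0.0},{"dr":[0,0,0],"offset":[0,0,-14],"grip":0.0},{"dr":[0,0,0],"offset":[0,0,-18],"grip":0.0}]'
python3 - <<'E'
from h import *
st();p=tcp(-.025,19.5,.003);go(p+[0,0,.06],89,0);go(p+[0,0,.06],89,19.5)
E
```

```text
time: 6.42
ee_pos: [0.5333, 0.4029, 0.1939]
orientation: [0.562, 0.827, 0.002, 0.0]
ft_force: [0.6, 0.5, -4.0]
grip_width: 0.268
gripper_force: 50.0
t 6.42 p [0.5333 0.4029 0.1939] yaw 111.57 pitch 0.09 roll 0.24 F [ 0.64  0.54 -3.96] w 0.268 50.0
tip z 0.0276 TCP [0.5824 0.1282] 0.1188
offset [-27.35  -5.54   1.44] dr [ 0.22 -0.14 22.57]
offset [-27.35  -5.54   1.44] dr [-3.62 19.11 22.39]
```

```bash
python3 -m handwheel '[{"dr":[0,0,5],"offset":[-5,-0.7,-1],"grip":0},{"dr":[0,0,10],"offset":[-10,-1.5,-1],"grip":0},{"dr":[0,0,15],"offset":[-15,-2.6,-1],"grip":0},{"dr":[0,0,20],"offset":[-20,-4,-1],"grip":0},{"dr":[0,0,22.5],"offset":[-24,-5,-1],"grip":0}]'
python3 -m handwheel '[{"dr":[0,5,0],"offset":[0,0,0],"grip":0},{"dr":[0,10,0],"offset":[0,0,0],"grip":0},{"dr":[0,15,0],"offset":[0,0,0],"grip":0},{"dr":[0,19.5,0],"offset":[0,0,0],"grip":0},{"dr":[0,19.5,0],"offset":[0,0,0],"grip":0}]'
python3 - <<'E'
from h import *
st();tip();p=tcp(-.025,19.5,.003);go(p+[0,0,.06],89,19.5);go(p,89,19.5)
cv2.imwrite("pics/s2.png",grab_frame("scene"))
c=get_calibration("scene")
s=sensors.get_state();q=R.from_quat(s["orientation"])
for x in(-L,-L+.1,-L+.165):print(np.round(proj("scene",s["ee_pos"]+q.apply([x,0,H-.008])),1))
E
python3 - <<'E'
import cv2
a=cv2.imread("pics/s2.png")[60:300,140:460]
cv2.imwrite("pics/s2c.png",cv2.resize(a,None,fx=2.5,fy=2.5,interpolation=cv2.INTER_CUBIC))
E
```

```text
time: 7.05
ee_pos: [0.5746, 0.1579, 0.2006]
orientation: [0.714, 0.7, 0.0, 0.001]
ft_force: [-0.2, -0.3, -3.9]
grip_width: 0.265
gripper_force: 50.0
time: 7.68
ee_pos: [0.5746, 0.1579, 0.1994]
orientation: [0.704, 0.69, 0.12, -0.118]
ft_force: [0.5, -0.2, -4.3]
grip_width: 0.266
gripper_force: 50.0
t 7.67 p [0.5746 0.1579 0.1994] yaw 88.87 pitch 19.42 roll -0.01 F [ 0.54 -0.22 -4.31] w 0.266 50.0
tip s -0.0544 lat -0.0089 z 0.1085
tip z 0.0276 TCP [0.5824 0.1282] 0.1188
offset [-3.47  0.84  0.96] dr [ 0.03  0.08 -0.12]
offset [-5.47  0.84  6.62] dr [ 0.03  0.08 -0.12]
[254.  226.8]
[280.1 184.3]
[296.6 157.6]
```

View pics/s2c.png

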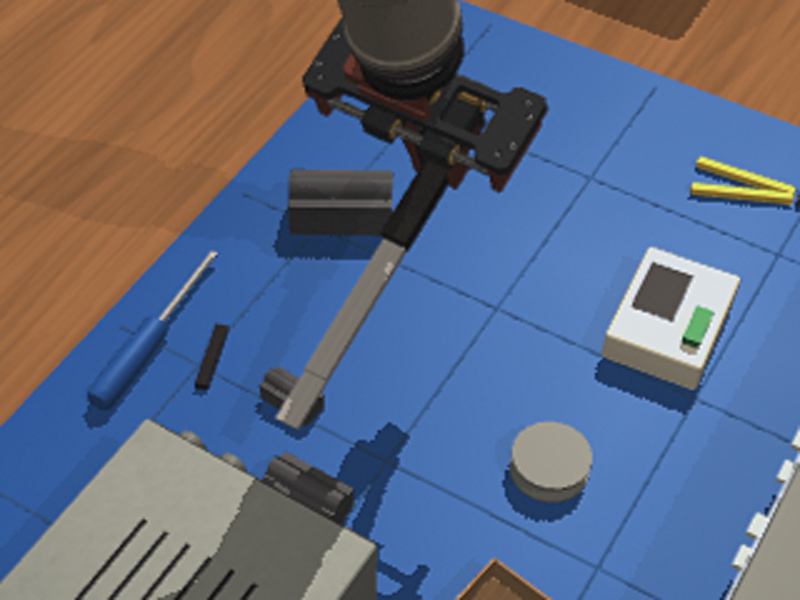

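The bar is held at the expected pitch: the crop shows its tip at (292,422), within about 3 px of the prediction. I'll go over the block, then down.

```bash
python3 -m handwheel '[{"dr":[0,0.1,0],"offset":[-1.8,0.8,0.5],"grip":0},{"dr":[0,0.1,0],"offset":[-3.5,0.8,1.0],"grip":0},{"dr":[0,0.1,0],"offset":[-4,0.8,2.6],"grip":0},{"dr":[0,0.1,0],"offset":[-4.6,0.8,4.2],"grip":0},{"dr":[0,0.1,0],"offset":[-4.6,0.8,4.2],"grip":0}]'
python3 - <<'E'
from h import *
st();tip();p=tcp(-.025,19.5,.003);go(p,89,19.5)
cv2.imwrite("pics/t2.png",grab_frame("top"))
s=sensors.get_state();q=R.from_quat(s["orientation"]);get_calibration("top")
print([np.round(proj("top",s["ee_pos"]+q.apply([x,0,H-.005])),1) for x in(-L,-L+.17)])
a=cv2.imread("pics/t2.png")[130:270,220:400];cv2.imwrite("pics/t2c.png",cv2.resize(a,None,fx=4,fy=4,interpolation=cv2.INTER_CUBIC))
E
```

```text
time: 8.35
ee_pos: [0.5803, 0.1312, 0.1421]
orientation: [0.702, 0.691, 0.12, -0.121]
ft_force: [-0.6, 0.2, -3.5]
grip_width: 0.272
gripper_force: 50.0
t 8.35 p [0.5803 0.1312 0.1421] yaw 89.04 pitch 19.6 roll -0.22 F [-0.58  0.17 -3.45] w 0.272 50.0
tip s -0.0282 lat -0.0021 z 0.0505
tip z 0.0276 TCP [0.5824 0.1282] 0.1188
offset [-1.07  0.23  2.1 ] dr [-0.25 -0.1   0.04]
[array([366.2, 210.2]), array([279.7, 201.6])]
```

View pics/t2c.png

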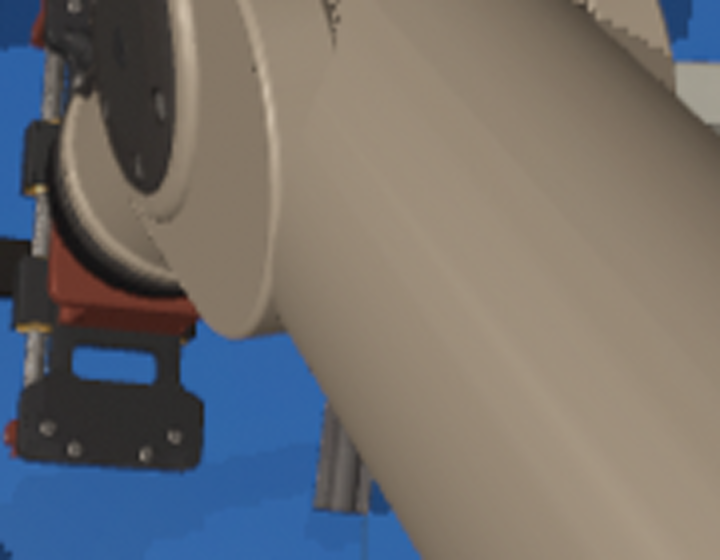

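The arm hides the tip from above, so I'll go on by kinematics and feel.

```bash
python3 -m handwheel '[{"dr":[-0.2,0,0],"offset":[-0.5,0.2,0.7],"grip":0},{"dr":[-0.2,-0.1,0],"offset":[-0.8,0.2,1.4],"grip":0},{"dr":[-0.2,-0.1,0],"offset":[-1,0.2,2.1],"grip":0},{"dr":[-0.2,-0.1,0],"offset":[-1,0.2,2.1],"grip":0},{"dr":[-0.2,-0.1,0],"offset":[-1,0.2,2.1],"grip":0}]'
python3 -c "
from h import *
st();tip();p=tcp(-.025,19.5,.001);go(p,89,19.5)
cv2.imwrite('pics/s3.png',grab_frame('scene'))
a=cv2.imread('pics/s3.png')[160:300,180:340];cv2.imwrite('pics/s3c.png',cv2.resize(a,None,fx=4,fy=4,interpolation=cv2.INTER_CUBIC))"
```

```text
time: 9.02
ee_pos: [0.584, 0.1285, 0.1212]
orientation: [0.703, 0.691, 0.122, -0.117]
ft_force: [0.8, -0.1, -4.3]
grip_width: 0.269
gripper_force: 50.0
t 9.03 p [0.584  0.1285 0.1212] yaw 89.05 pitch 19.51 roll 0.2 F [ 0.79 -0.13 -4.27] w 0.269 50.0
tip s -0.0254 lat 0.0018 z 0.03
tip z 0.0255 TCP [0.5824 0.1282] 0.1167
offset [-0.19 -0.15  0.41] dr [ 0.19 -0.01  0.05]
```

View pics/s3c.png

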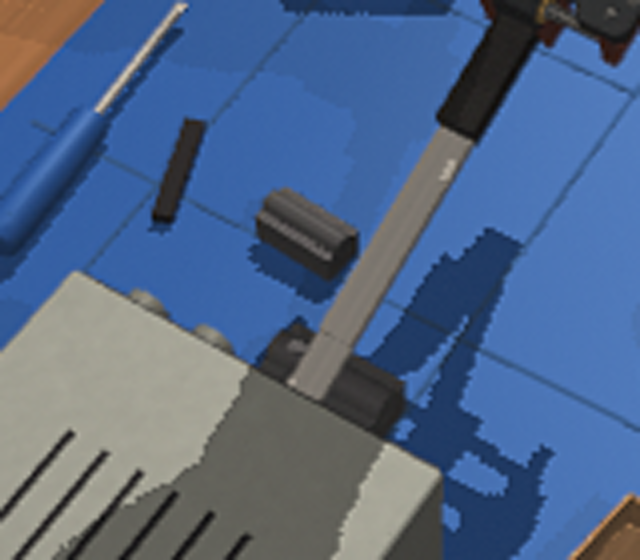

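The bar is over the block and its tip (about (305,390) in the crop) has just reached the hidden front edge. Next I lower it until it touches the ridge.

```bash
python3 -m handwheel '[{"dr":[0,0,0],"offset":[0,-0.1,0.2],"grip":0},{"dr":[0.2,0,0],"offset":[0,-0.1,0.3],"grip":0},{"dr":[0.2,0,0],"offset":[0,-0.1,0.35],"grip":0},{"dr":[0.2,0,0],"offset":[0,-0.1,0.35],"grip":0},{"dr":[0.2,0,0],"offset":[0,-0.1,0.35],"grip":0}]' | grep force; python3 -c "
from h import *
st();tip()"
for i in 1; do python3 -m handwheel '[{"dr":[0,0,0],"offset":[0,0,0.1],"grip":0},{"dr":[0,0,0],"offset":[0,0,0.1],"grip":0}]'; done; python3 -c "
from h import *
st();tip()"
```

```text
ft_force: [0.5, 0.5, -1.6]
gripper_force: 50.0
t 9.7 p [0.5831 0.1297 0.1179] yaw 89.06 pitch 19.5 roll 0.02 F [ 0.54  0.49 -1.55] w 0.266 50.0
tip s -0.0265 lat 0.0008 z 0.0267
time: 9.95
ee_pos: [0.583, 0.1301, 0.117]
orientation: [0.703, 0.691, 0.121, -0.119]
ft_force: [-0.2, -0.6, -1.4]
grip_width: 0.268
gripper_force: 50.0
t 9.95 p [0.583  0.1301 0.117 ] yaw 89.07 pitch 19.5 roll 0.02 F [-0.16 -0.62 -1.37] w 0.268 50.0
tip s -0.0269 lat 0.0008 z 0.0258
```

Contact with the ridge: Fz rose from -4.1 to -1.5. I'll ease off slightly and slide along the bar's axis.

```bash
python3 -m handwheel '[{"dr":[0,0,0],"offset":[0,0,-0.1],"grip":0},{"dr":[0,0,0],"offset":[-0.7,0,-0.1],"grip":0},{"dr":[0,0,0],"offset":[-1.4,0,-0.1],"grip":0},{"dr":[0,0,0],"offset":[-2,0,-0.1],"grip":0},{"dr":[0,0,0],"offset":[-2,0,-0.1],"grip":0}]'|grep force; python3 -c "
from h import *
st();tip()"
python3 -m handwheel '[{"dr":[0,0,0],"offset":[-0.3,0,0],"grip":0},{"dr":[0,0,0],"offset":[-0.6,0,0],"grip":0},{"dr":[0,0,0],"offset":[-1,0,0],"grip":0},{"dr":[0,0,0],"offset":[-1,0,0],"grip":0}]'|grep force; python3 -c "
from h import *
st();tip()"
```

```text
ft_force: [0.1, -1.1, -2.1]
gripper_force: 50.0
t 10.57 p [0.5825 0.1093 0.1105] yaw 88.95 pitch 19.45 roll -0.04 F [ 0.09 -1.06 -2.07] w 0.273 50.0
tip s -0.006 lat 0.0002 z 0.0195
ft_force: [-0.1, -1.3, -1.4]
gripper_force: 50.0
t 11.07 p [0.5825 0.1006 0.1075] yaw 89.02 pitch 19.47 roll -0.0 F [-0.11 -1.31 -1.42] w 0.271 50.0
tip s 0.0026 lat 0.0006 z 0.0164
```

```bash
python3 -m handwheel '[{"dr":[0,0,0],"offset":[-0.2,0,0],"grip":0},{"dr":[0,0,0],"offset":[-0.4,0,0],"grip":0},{"dr":[0,0,0],"offset":[-0.5,0,0],"grip":0},{"dr":[0,0,0],"offset":[-0.5,0,0],"grip":0}]'|grep ft; python3 -c "
from h import *
st();tip()"
python3 -m handwheel '[{"dr":[0,0,0],"offset":[-0.1,0,0],"grip":0},{"dr":[0,0,0],"offset":[-0.2,0,0],"grip":0},{"dr":[0,0,0],"offset":[-0.2,0,0],"grip":0}]'|grep ft; python3 -c "
from h import *
st();tip()"
```

```text
ft_force: [-0.6, 0.4, -1.0]
t 11.57 p [0.5823 0.0965 0.106 ] yaw 89.04 pitch 19.49 roll -0.0 F [-0.63  0.4  -1.04] w 0.266 50.0
tip s 0.0067 lat 0.0006 z 0.0148
ft_force: [-0.1, -0.7, -1.6]
t 11.95 p [0.5823 0.0946 0.1054] yaw 89.04 pitch 19.49 roll 0.0 F [-0.13 -0.69 -1.56] w 0.274 50.0
tip s 0.0086 lat 0.0006 z 0.0142
```

```bash
cat > chk.py <<'E'
import sys
from h import *
s=st();tip();sys.exit(1 if s["ft_force"][1]>float(sys.argv[1]) else 0)
E
python3 -m handwheel '[{"dr":[0,0,0],"offset":[-0.1,0,0],"grip":0},{"dr":[0,0,0],"offset":[-0.15,0,0],"grip":0},{"dr":[0,0,0],"offset":[-0.15,0,0],"grip":0}]'>/dev/null && python3 chk.py 1 && python3 -m handwheel '[{"dr":[0,0,0],"offset":[-0.1,0,0],"grip":0},{"dr":[0,0,0],"offset":[-0.15,0,0],"grip":0},{"dr":[0,0,0],"offset":[-0.15,0,0],"grip":0}]'>/dev/null && python3 chk.py 1 && python3 -m handwheel '[{"dr":[0,0,0],"offset":[-0.1,0,0],"grip":0},{"dr":[0,0,0],"offset":[-0.15,0,0],"grip":0},{"dr":[0,0,0],"offset":[-0.15,0,0],"grip":0}]'>/dev/null && python3 chk.py 1 && python3 -m handwheel '[{"dr":[0,0,0],"offset":[-0.1,0,0],"grip":0},{"dr":[0,0,0],"offset":[-0.15,0,0],"grip":0},{"dr":[0,0,0],"offset":[-0.15,0,0],"grip":0}]'>/dev/null && python3 chk.py 1
```

```text
t 12.32 p [0.5823 0.0932 0.1049] yaw 89.04 pitch 19.49 roll -0.0 F [-0.01  0.94 -1.74] w 0.268 50.0
tip s 0.01 lat 0.0006 z 0.0137
t 12.7 p [0.5823 0.0918 0.1044] yaw 89.04 pitch 19.49 roll 0.0 F [ 0.04 -0.6  -1.21] w 0.27 50.0
tip s 0.0114 lat 0.0006 z 0.0132
t 13.07 p [0.5822 0.0904 0.1039] yaw 89.04 pitch 19.49 roll -0.0 F [-1.26  0.13 -0.82] w 0.271 50.0
tip s 0.0128 lat 0.0006 z 0.0127
t 13.45 p [0.5822 0.0889 0.1034] yaw 89.04 pitch 19.49 roll -0.0 F [ 0.09  0.66 -1.35] w 0.268 50.0
tip s 0.0142 lat 0.0006 z 0.0122
```

```bash
python3 -m handwheel '[{"dr":[0,0,0],"offset":[-0.1,0,0],"grip":0},{"dr":[0,0,0],"offset":[-0.15,0,0],"grip":0},{"dr":[0,0,0],"offset":[-0.15,0,0],"grip":0}]'>/dev/null && python3 chk.py 1.5 && python3 -m handwheel '[{"dr":[0,0,0],"offset":[-0.1,0,0],"grip":0},{"dr":[0,0,0],"offset":[-0.15,0,0],"grip":0},{"dr":[0,0,0],"offset":[-0.15,0,0],"grip":0}]'>/dev/null && python3 chk.py 1.5 && python3 -m handwheel '[{"dr":[0,0,0],"offset":[-0.1,0,0],"grip":0},{"dr":[0,0,0],"offset":[-0.15,0,0],"grip":0},{"dr":[0,0,0],"offset":[-0.15,0,0],"grip":0}]'>/dev/null && python3 chk.py 1.5 && python3 -m handwheel '[{"dr":[0,0,0],"offset":[-0.1,0,0],"grip":0},{"dr":[0,0,0],"offset":[-0.15,0,0],"grip":0},{"dr":[0,0,0],"offset":[-0.15,0,0],"grip":0}]'>/dev/null && python3 chk.py 1.5 && python3 -m handwheel '[{"dr":[0,0,0],"offset":[-0.1,0,0],"grip":0},{"dr":[0,0,0],"offset":[-0.15,0,0],"grip":0},{"dr":[0,0,0],"offset":[-0.15,0,0],"grip":0}]'>/dev/null && python3 chk.py 1.5
```

```text
t 13.82 p [0.5822 0.0875 0.1029] yaw 89.04 pitch 19.49 roll 0.0 F [ 0.05 -0.4  -1.64] w 0.269 50.0
tip s 0.0157 lat 0.0007 z 0.0117
t 14.2 p [0.5822 0.0861 0.1023] yaw 89.04 pitch 19.49 roll -0.0 F [ 0.16 -0.56 -1.37] w 0.266 50.0
tip s 0.0171 lat 0.0006 z 0.0111
t 14.57 p [0.5822 0.0847 0.1019] yaw 89.04 pitch 19.49 roll 0.0 F [ 0.26 -0.01 -1.23] w 0.272 50.0
tip s 0.0185 lat 0.0007 z 0.0107
t 14.95 p [0.5822 0.0833 0.1014] yaw 89.04 pitch 19.5 roll 0.0 F [-0.13  0.45 -1.83] w 0.271 50.0
tip s 0.0199 lat 0.0007 z 0.0102
t 15.32 p [0.5821 0.0819 0.1009] yaw 89.04 pitch 19.5 roll -0.0 F [-0.01 -0.14 -1.72] w 0.271 50.0
tip s 0.0213 lat 0.0006 z 0.0097
```

```bash
python3 -m handwheel '[{"dr":[0,0,0],"offset":[-0.1,0,0],"grip":0},{"dr":[0,0,0],"offset":[-0.15,0,0],"grip":0},{"dr":[0,0,0],"offset":[-0.15,0,0],"grip":0}]'>/dev/null && python3 chk.py 1.5 && python3 -m handwheel '[{"dr":[0,0,0],"offset":[-0.1,0,0],"grip":0},{"dr":[0,0,0],"offset":[-0.15,0,0],"grip":0},{"dr":[0,0,0],"offset":[-0.15,0,0],"grip":0}]'>/dev/null && python3 chk.py 1.5 && python3 -m handwheel '[{"dr":[0,0,0],"offset":[-0.1,0,0],"grip":0},{"dr":[0,0,0],"offset":[-0.15,0,0],"grip":0},{"dr":[0,0,0],"offset":[-0.15,0,0],"grip":0}]'>/dev/null && python3 chk.py 1.5 && python3 -m handwheel '[{"dr":[0,0,0],"offset":[-0.1,0,0],"grip":0},{"dr":[0,0,0],"offset":[-0.15,0,0],"grip":0},{"dr":[0,0,0],"offset":[-0.15,0,0],"grip":0}]'>/dev/null && python3 chk.py 1.5 && python3 -m handwheel '[{"dr":[0,0,0],"offset":[-0.1,0,0],"grip":0},{"dr":[0,0,0],"offset":[-0.15,0,0],"grip":0},{"dr":[0,0,0],"offset":[-0.15,0,0],"grip":0}]'>/dev/null && python3 chk.py 1.5
```

```text
t 15.7 p [0.5821 0.0816 0.1008] yaw 89.09 pitch 19.56 roll 0.02 F [-0.56  4.57 -0.02] w 0.27 50.0
tip s 0.0215 lat 0.0009 z 0.0093
```

Contact at s of about 21 mm with about 5 N. I'll hold briefly.

```bash
python3 -m handwheel '[{"dr":[0,0,0],"offset":[0,0,0],"grip":0},{"dr":[0,0,0],"offset":[0,0,0],"grip":0}]'>/dev/null; python3 chk.py 9
python3 - <<'E'
from h import *
for th in (19.5,16,13,10,8,6,5,4,3):
    for back in (.0215-.005,):
        t=np.radians(th);zt=.026+.0108*np.cos(t)
        # bar underside at edge region & supply underside pivot: contact of bar-top tip with case
        tip=np.array([back,0]);z=.026+(.0108)/np.cos(t)-(back+.0595)*np.tan(t)
        # tilt from bar top at the tip touching the case underside
        top=z+.005*np.cos(t);s=back+.005*np.sin(t)
        a=np.degrees(0);al=(top-.024)/(.194-s)
        print(th,"tip z",round(z*1e3,1),"tilt",round(al,3),end=" ");tcp(back,th,.0008)
E
```

```text
t 15.95 p [0.5821 0.0815 0.1008] yaw 89.09 pitch 19.56 roll 0.02 F [-0.06  5.35  0.46] w 0.269 50.0
tip s 0.0216 lat 0.0009 z 0.0093
19.5 tip z 10.5 tilt -0.05 tip z 0.0105 TCP [0.5817 0.0867] 0.1018
16 tip z 15.4 tilt -0.021 tip z 0.0154 TCP [0.5818 0.0918] 0.0925
13 tip z 19.5 tilt 0.002 tip z 0.0195 TCP [0.5819 0.0955] 0.0842
10 tip z 23.6 tilt 0.025 tip z 0.0236 TCP [0.5819 0.0986] 0.0756
8 tip z 26.2 tilt 0.041 tip z 0.0262 TCP [0.582  0.1003] 0.0698
6 tip z 28.9 tilt 0.056 tip z 0.0289 TCP [0.582  0.1016] 0.0639
5 tip z 30.2 tilt 0.063 tip z 0.0302 TCP [0.582  0.1022] 0.061
4 tip z 31.5 tilt 0.071 tip z 0.0315 TCP [0.582  0.1027] 0.058
3 tip z 32.8 tilt 0.078 tip z 0.0328 TCP [0.582  0.1031] 0.055
```

```bash
cat > rows.py <<'E'
import sys,io,contextlib
from h import *
clr=float(sys.argv[1]);s=sensors.get_state();q=R.from_quat(s["orientation"])
for a in sys.argv[2:]:
    stip,th=map(float,a.split(","))
    with contextlib.redirect_stdout(io.StringIO()): p=tcp(stip/1e3,th,clr)
    yaw=89.05;print(a,"dr",np.degrees((q.inv()*Rt(yaw,th)).as_rotvec()).round(1),"off",(q.inv().apply(p-s["ee_pos"])*100).round(2))
E
python3 rows.py .0010 15,19.5 14,18 14,16.5 14,15 14,13.5
```

```text
15,19.5 dr [ 0.  -0.1  0. ] off [ 0.69 -0.05  0.06]
14,18 dr [ 0.  -1.6  0. ] off [ 0.87 -0.05  0.51]
14,16.5 dr [ 0.  -3.1  0. ] off [ 0.94 -0.05  0.97]
14,15 dr [ 0.  -4.6  0. ] off [ 0.99 -0.05  1.43]
14,13.5 dr [ 0.  -6.1  0. ] off [ 1.02 -0.05  1.89]
```

```bash
python3 -m handwheel '[{"dr":[0,0,0],"offset":[0.8,0,0.05],"grip":0},{"dr":[0,-1.6,0],"offset":[1,0,0.5],"grip":0},{"dr":[0,-3.1,0],"offset":[1.05,0,0.97],"grip":0},{"dr":[0,-4.6,0],"offset":[1.1,0,1.43],"grip":0},{"dr":[0,-4.6,0],"offset":[1.1,0,1.43],"grip":0}]' 60 >/dev/null; python3 chk.py 9
python3 rows.py .0005 14,13.5 14,12 14,10.5 14,9
```

```text
t 16.57 p [0.5823 0.095  0.0903] yaw 89.06 pitch 14.71 roll -0.01 F [-0.74 -5.94  2.01] w 0.267 60.0
tip s 0.015 lat 0.0007 z 0.0186
14,13.5 dr [-0.  -1.2  0. ] off [ 0.13 -0.05  0.49]
14,12 dr [-0.  -2.7  0. ] off [ 0.18 -0.04  0.95]
14,10.5 dr [-0.  -4.2  0. ] off [ 0.22 -0.04  1.41]
14,9 dr [-0.  -5.7  0. ] off [ 0.23 -0.04  1.87]
```

```bash
python3 -m handwheel '[{"dr":[0,-1.2,0],"offset":[0.1,0,0.45],"grip":0},{"dr":[0,-2.7,0],"offset":[0.15,0,0.9],"grip":0},{"dr":[0,-4.2,0],"offset":[0.2,0,1.4],"grip":0},{"dr":[0,-4.2,0],"offset":[0.2,0,1.4],"grip":0}]' >/dev/null; python3 chk.py 9
python3 rows.py .0005 14,9 14,7.5 14,6 14,4.5 14,3
```

```text
t 17.07 p [0.5825 0.0988 0.077 ] yaw 89.0 pitch 10.4 roll -0.02 F [-0.89 -8.34  0.77] w 0.272 60.0
tip s 0.016 lat 0.0005 z 0.0233
14,9 dr [-0.  -1.4 -0. ] off [ 0.24 -0.05  0.47]
14,7.5 dr [-0.  -2.9 -0. ] off [ 0.27 -0.05  0.93]
14,6 dr [-0.  -4.4 -0. ] off [ 0.29 -0.05  1.39]
14,4.5 dr [-0.  -5.9 -0. ] off [ 0.29 -0.05  1.84]
14,3 dr [-0.  -7.4 -0. ] off [ 0.28 -0.05  2.3 ]
```

```bash
python3 -m handwheel '[{"dr":[0,-1.4,0],"offset":[0.05,0,0.47],"grip":0},{"dr":[0,-2.9,0],"offset":[0.1,0,0.93],"grip":0},{"dr":[0,-4.4,0],"offset":[0.1,0,1.39],"grip":0},{"dr":[0,-4.4,0],"offset":[0.1,0,1.39],"grip":0}]' >/dev/null; python3 chk.py 9
python3 rows.py .0005 17,4.5 16,3 16,1.5 16,0 15,-1
python3 -c "
from h import *
a=grab_frame('scene')
print([(x['position'],x['confidence']) for n in ('fulcrum','psu') for x in landmark_of('scene',n)])"
```

```text
t 17.57 p [0.5825 0.1013 0.0635] yaw 88.97 pitch 5.93 roll -0.04 F [ -0.16 -10.28   1.49] w 0.27 60.0
tip s 0.0169 lat 0.0004 z 0.0288
17,4.5 dr [-0.  -1.4 -0.1] off [ 0.02 -0.05  0.44]
16,3 dr [-0.  -2.9 -0.1] off [ 0.14 -0.05  0.9 ]
16,1.5 dr [-0.  -4.4 -0.1] off [ 0.14 -0.05  1.35]
16,0 dr [-0.  -5.9 -0.1] off [ 0.13 -0.05  1.8 ]
15,-1 dr [-0.  -6.9 -0.1] off [ 0.21 -0.05  2.11]
[([0.5886, -0.0723, -0.0024], 0.71), ([0.4349, 0.2207, 0.0002], 0.7), ([0.5126, 0.0104, -0.0003], 0.65), ([0.5811, 0.0044, 0.0434], 0.46), ([0.578, -0.2294, 0.0057], 0.56)]
```

```bash
python3 -m handwheel '[{"dr":[0,-1.4,0],"offset":[-0.05,0,0.44],"grip":0},{"dr":[0,-2.9,0],"offset":[0,0,0.88],"grip":0},{"dr":[0,-4.4,0],"offset":[0,0,1.33],"grip":0},{"dr":[0,-4.4,0],"offset":[0,0,1.33],"grip":0}]' >/dev/null; python3 chk.py 9
python3 rows.py .0005 17,0.5 17,0 17,-1  16,-2
python3 -c "
from h import *
a=grab_frame('scene')
print([(x['position'],x['confidence']) for n in ('fulcrum','psu') for x in landmark_of('scene',n)])"
```

```text
t 18.23 p [0.5827 0.1028 0.0507] yaw 88.95 pitch 1.52 roll -0.02 F [ -0.78 -10.13   3.97] w 0.268 60.0
tip s 0.0174 lat 0.0005 z 0.0349
17,0.5 dr [-0.  -1.  -0.1] off [ 0.05 -0.07  0.35]
17,0 dr [-0.  -1.5 -0.1] off [ 0.06 -0.07  0.5 ]
17,-1 dr [-0.  -2.5 -0.1] off [ 0.06 -0.07  0.79]
16,-2 dr [-0.  -3.5 -0.1] off [ 0.16 -0.07  1.1 ]
[([0.5121, 0.0131, -0.0004], 0.77), ([0.586, -0.072, -0.0014], 0.74), ([0.4324, 0.2229, 0.006], 0.61), ([0.5781, -0.234, 0.0083], 0.76)]
```

```bash
python3 -m handwheel '[{"dr":[0,-1,0],"offset":[0,0,0.32],"grip":0},{"dr":[0,-2,0],"offset":[0,0,0.62],"grip":0},{"dr":[0,-3,0],"offset":[0,0,0.92],"grip":0},{"dr":[0,-3,0],"offset":[0,0,0.92],"grip":0}]' >/dev/null; python3 chk.py 9
python3 - <<'E'
from h import *
a=grab_frame('scene');cv2.imwrite('pics/s4.png',a);cv2.imwrite('pics/t4.png',grab_frame('top'))
for cam in('scene','top'):
  for n in('legs','front_edge','psu'):print(cam,n,[(x['position'].round(4) if hasattr(x['position'],'round') else x['position'],round(x['confidence'],2)) for x in landmark_of(cam,n)])
# psu mask vs tilt by image shift
E
python3 rows.py .0005 17,-2  16,-3
```

```text
t 18.88 p [0.5828 0.1032 0.0419] yaw 88.93 pitch -1.45 roll -0.0 F [-0.49 -9.58  5.14] w 0.27 60.0
tip s 0.0174 lat 0.0005 z 0.0389
17,-2 dr [-0.  -0.6 -0.1] off [ 0.05 -0.08  0.21]
16,-3 dr [-0.  -1.6 -0.1] off [ 0.15 -0.08  0.51]Traceback (most recent call last):
  File "<stdin>", line 4, in <module>
ValueError: it knows: bar, bar_tip, driver, front_edge, fulcrum, icstrip, partsbox, psu, spool, tester
```

```bash
cat > tilt.py <<'E'
import sys
from h import *
from scipy.optimize import least_squares
a=cv2.imread(sys.argv[1],0);b=grab_frame("scene");cv2.imwrite(sys.argv[2],b);b=cv2.cvtColor(b,cv2.COLOR_BGR2GRAY)
get_calibration("scene")
m=np.zeros_like(a);poly=np.array([proj("scene",[*(E0+U*s+np.array([-U[1],U[0]])*y),.114]) for s,y in((.04,.1),(.19,.1),(.19,-.1),(.04,-.1))],np.int32)
cv2.fillPoly(m,[poly],255)
p=cv2.goodFeaturesToTrack(a,60,.05,5,mask=m);n,ok,err=cv2.calcOpticalFlowPyrLK(a,b,p,None,winSize=(15,15))
bk,ok2,_=cv2.calcOpticalFlowPyrLK(b,a,n,None,winSize=(15,15))
g=(ok[:,0]>0)&(np.linalg.norm((bk-p)[:,0],axis=1)<.3);p=p[g,0];n=n[g,0]
W=np.array([ray("scene",u,v,.114) for u,v in p])
u3=np.array([*U,0]);piv=np.array([*(E0+U*.194),0]);lat=np.array([-U[1],U[0],0])
def pred(x):
    Rm=R.from_rotvec(lat*-x[0]).as_matrix() if False else R.from_rotvec(np.cross(u3,[0,0,1])*-x[0]).as_matrix()
    return np.array([proj("scene",Rm@(w-piv)+piv+u3*x[1]+lat*x[2]) for w in W])
r=least_squares(lambda x:(pred(x)-n).ravel(),[.05,0,0],loss="soft_l1",f_scale=.5)
print("pts",len(p),"tilt",r.x[0].round(4),"shift s,lat mm",(r.x[1:]*1e3).round(1),"rms px",np.sqrt(np.mean(r.fun**2)).round(2))
E
python3 tilt.py pics/s3.png pics/s5.png
```

```text
pts 1 tilt 0.0511 shift s,lat mm [  5.5 -60.3] rms px 0.0
```

```bash
sed -i 's/<.3)/<1)/; s/,60,.05,5,mask=m)/,80,.02,4,mask=m)/; s/winSize=(15,15)/winSize=(21,21)/g' tilt.py; python3 tilt.py pics/s3.png pics/s6.png; python3 tilt.py pics/scene.png pics/s6.png; python3 - <<'E'
import cv2
a=cv2.imread("pics/s6.png")[160:400,110:430]
cv2.imwrite("pics/s6c.png",cv2.resize(a,None,fx=2.5,fy=2.5,interpolation=cv2.INTER_CUBIC))
E
```

```text
pts 2 tilt 0.8438 shift s,lat mm [-86.1 -13.9] rms px 3.79
pts 7 tilt 0.1815 shift s,lat mm [-8.2  0.2] rms px 0.53
```

View pics/s6c.png

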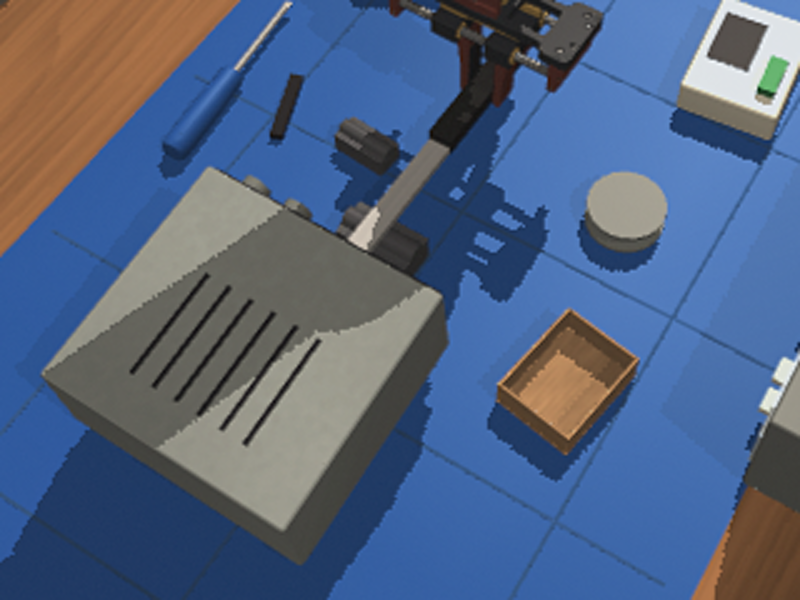

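The supply is clearly tipped, and its slot ends run from (207,274)–(132,373) to (320,341)–(246,444) in the crop. I'll measure the tilt from the slots.

```bash
cat > tilt.py <<'E'
import sys
from h import *
from scipy.optimize import least_squares
get_calibration("scene")
pts=[[*(E0+U*s+np.array([-U[1],U[0]])*y),.114] for s,y in((.02,.085),(.18,.085),(.18,-.085),(.02,-.085))]
poly=np.array([proj("scene",q) for q in pts],np.int32)
def slots(img):
    g=cv2.cvtColor(img,cv2.COLOR_BGR2GRAY);m=np.zeros_like(g);cv2.fillPoly(m,[poly],255)
    m=((g<55)&(m>0)).astype(np.uint8);n,l,st,c=cv2.connectedComponentsWithStats(m);o=[]
    for i in range(1,n):
        if st[i,4]<25: continue
        y,x=np.nonzero(l==i);P=np.c_[x,y].astype(float);c0=P.mean(0);v=np.linalg.svd(P-c0,full_matrices=False)[2][0]
        if v[1]<0:v=-v
        t=(P-c0)@v;o.append((t.max()-t.min(),*(c0+v*t.min()),*(c0+v*t.max())))
    o=np.array(sorted(o)[-6:]);return o[np.argsort(o[:,1])]
A=slots(cv2.imread("pics/scene.png"));b=grab_frame("scene");cv2.imwrite(sys.argv[1],b);B=slots(b)
print(A[:,0].round(0),B[:,0].round(0))
p=A[:,1:].reshape(-1,2);n=B[:,1:].reshape(-1,2)
W=np.array([ray("scene",u,v,.114) for u,v in p])
u3=np.array([*U,0]);piv=np.array([*(E0+U*.194),0]);lat=np.array([-U[1],U[0],0])
def pred(x):
    Rm=R.from_rotvec(np.cross(u3,[0,0,1])*-x[0]).as_matrix()
    return np.array([proj("scene",Rm@(w-piv)+piv+u3*x[1]+lat*x[2]) for w in W])
r=least_squares(lambda x:(pred(x)-n).ravel(),[.05,0,0],loss="soft_l1",f_scale=.5)
r0=least_squares(lambda x:(pred([x[0],0,0])-n).ravel(),[.05],loss="soft_l1",f_scale=.5)
print("tilt",r.x[0].round(4),"shift s,lat mm",(r.x[1:]*1e3).round(1),"rms px",np.sqrt(np.mean(r.fun**2)).round(2),"| no shift:",r0.x[0].round(4),np.sqrt(np.mean(r0.fun**2)).round(2))
E
python3 tilt.py pics/s7.png
```

```text
[47. 47. 46. 48. 48. 48.] [49. 50. 50. 50. 51. 50.]
tilt 0.1142 shift s,lat mm [-1.4  0.5] rms px 0.41 | no shift: 0.1004 0.43
```

```bash
python3 -m handwheel '[{"dr":[0,-0.4,0],"offset":[0,0,0.13],"grip":0},{"dr":[0,-0.8,0],"offset":[0,0,0.25],"grip":0},{"dr":[0,-0.8,0],"offset":[0,0,0.25],"grip":0},{"dr":[0,-0.8,0],"offset":[0,0,0.25],"grip":0}]' >/dev/null; python3 chk.py 9; python3 tilt.py pics/s8.png; python3 rows.py .0005 17,-1 17,0.5 17,2 17,3.5 17,5
```

```text
t 19.68 p [0.5829 0.1032 0.0398] yaw 88.91 pitch -2.22 roll 0.01 F [ 0.07 -9.26  7.37] w 0.273 60.0
tip s 0.0174 lat 0.0005 z 0.04
[47. 47. 46. 48. 48. 48.] [49. 49. 50. 50. 50. 51.]
tilt 0.1158 shift s,lat mm [-0.9  0.5] rms px 0.35 | no shift: 0.1065 0.37
17,-1 dr [ 0.   1.2 -0.1] off [ 0.03 -0.09 -0.31]
17,0.5 dr [ 0.   2.7 -0.1] off [-0.01 -0.09 -0.75]
17,2 dr [ 0.   4.2 -0.1] off [-0.07 -0.09 -1.19]
17,3.5 dr [ 0.   5.7 -0.1] off [-0.14 -0.09 -1.64]
17,5 dr [ 0.   7.2 -0.1] off [-0.23 -0.09 -2.08]
```

```bash
python3 -m handwheel '[{"dr":[0,1.2,0],"offset":[0.05,0,-0.31],"grip":0},{"dr":[0,2.2,0],"offset":[0.05,0,-0.6],"grip":0},{"dr":[0,3.2,0],"offset":[0.05,0,-0.9],"grip":0},{"dr":[0,4.2,0],"offset":[0.05,0,-1.19],"grip":0},{"dr":[0,4.2,0],"offset":[0.05,0,-1.19],"grip":0}]' >/dev/null; python3 chk.py 9; python3 tilt.py pics/s9.png
python3 -m handwheel '[{"dr":[0,1,0],"offset":[0.05,0,-0.29],"grip":0},{"dr":[0,2,0],"offset":[0.05,0,-0.58],"grip":0},{"dr":[0,2,0],"offset":[0.05,0,-0.58],"grip":0}]' >/dev/null; python3 chk.py 9; python3 tilt.py pics/s10.png;  python3 rows.py .0005 16,5 10,7 0,7 -10,7 -20,7
```

```text
t 20.35 p [0.5826 0.1075 0.0513] yaw 89.05 pitch 2.29 roll 0.02 F [ 0.09 -2.52  1.27] w 0.263 60.0
tip s 0.0124 lat 0.0008 z 0.0321
[47. 47. 46. 48. 48. 48.] [48. 50. 50. 50. 49. 50.]
tilt 0.0979 shift s,lat mm [-0.8  0.4] rms px 0.41 | no shift: 0.0894 0.43
t 20.77 p [0.5828 0.1078 0.0572] yaw 89.0 pitch 4.36 roll 0.03 F [-0.13 -1.29  1.64] w 0.269 60.0
tip s 0.0113 lat 0.0007 z 0.0292
[47. 47. 46. 48. 48. 48.] [48. 50. 50. 50. 49. 50.]
tilt 0.0974 shift s,lat mm [-0.8  0.4] rms px 0.42 | no shift: 0.0893 0.43
16,5 dr [ 0.   0.7 -0. ] off [-0.48 -0.06 -0.4 ]
10,7 dr [ 0.   2.7 -0. ] off [ 0.05 -0.06 -1.03]
0,7 dr [ 0.   2.7 -0. ] off [ 1.05 -0.06 -1.08]
-10,7 dr [ 0.   2.7 -0. ] off [ 2.06 -0.05 -1.12]
-20,7 dr [ 0.   2.7 -0. ] off [ 3.07 -0.05 -1.17]
```

The tilt holds at 0.09 with the bar unloaded, so the legs are out. I'll draw the bar out.

```bash
python3 -m handwheel '[{"dr":[0,1.4,0],"offset":[0,0,-0.6],"grip":0},{"dr":[0,2.7,0],"offset":[0.05,0,-1.2],"grip":0},{"dr":[0,2.7,0],"offset":[0.6,0,-1.25],"grip":0},{"dr":[0,2.7,0],"offset":[2,0,-1.3],"grip":0},{"dr":[0,2.7,0],"offset":[4,0,-1.6],"grip":0}]' >/dev/null; python3 chk.py 9
python3 -m handwheel '[{"dr":[0,0,0],"offset":[2,0,-0.2],"grip":0},{"dr":[0,0,0],"offset":[4,0,-2],"grip":0},{"dr":[0,0,0],"offset":[7,0,-5],"grip":0},{"dr":[0,0,0],"offset":[10,0,-8],"grip":0},{"dr":[0,0,0],"offset":[10,0,-8],"grip":0}]' >/dev/null; python3 chk.py 9; python3 tilt.py pics/s11.png
python3 -c "
from h import *
go([.5325,.4019,.12],111.5,0)"
```

```text
t 21.45 p [0.5827 0.1481 0.0757] yaw 89.05 pitch 7.03 roll -0.05 F [ 0.22  1.02 -3.81] w 0.266 60.0
tip s -0.0306 lat 0.0001 z 0.0362
t 22.07 p [0.5852 0.2421 0.1712] yaw 89.42 pitch 7.28 roll 0.33 F [ 0.45 -0.14 -4.46] w 0.271 60.0
tip s -0.1248 lat 0.0026 z 0.1307
[47. 47. 46. 48. 48. 48.] [48. 50. 50. 50. 49. 50.]
tilt 0.0976 shift s,lat mm [-0.8  0.4] rms px 0.41 | no shift: 0.0894 0.43
offset [15.5  -5.42  6.83] dr [  1.51  -6.98 -22.2 ]
```

```bash
python3 -m handwheel '[{"dr":[0.3,-1.5,-4.5],"offset":[3.1,-1.1,1],"grip":0},{"dr":[0.6,-3,-9],"offset":[6.2,-2.2,2],"grip":0},{"dr":[0.9,-4.5,-13.5],"offset":[9.3,-3.3,3],"grip":0},{"dr":[1.2,-5.8,-18],"offset":[12.4,-4.4,5],"grip":0},{"dr":[1.5,-7,-22.2],"offset":[15.5,-5.4,6.8],"grip":0}]' >/dev/null
python3 -m handwheel '[{"dr":[0,0,0],"offset":[0,0,0],"grip":0},{"dr":[0,0,0],"offset":[0,0,0],"grip":0}]' >/dev/null; python3 chk.py 9
python3 -c "
from h import *
go([.5325,.4019,.0103],111.5,0);cv2.imwrite('pics/s12.png',grab_frame('scene'));get_calibration('scene')
s=sensors.get_state();q=R.from_quat(s['orientation']);print([proj('scene',s['ee_pos']+q.apply([-L,0,H-.005]))])
a=cv2.imread('pics/s12.png')[50:350,120:520];cv2.imwrite('pics/s12c.png',cv2.resize(a,None,fx=2,fy=2))"
```

```text
t 23.0 p [0.5333 0.3975 0.1174] yaw 111.22 pitch -0.15 roll -0.28 F [-0.    0.97 -4.98] w 0.267 60.0
tip s -0.2944 lat 0.0395 z 0.1087
offset [ 0.47  0.14 10.71] dr [-0.28  0.15 -0.28]
[(np.float64(336.40896445962966), np.float64(159.56330343320985))]
```

View pics/s12c.png

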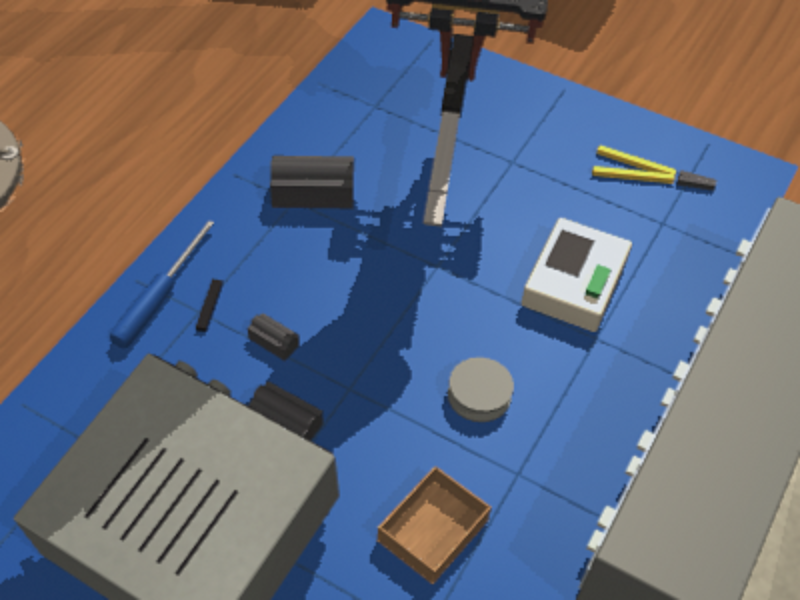

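The bar is over its free starting spot. Its tip at (434,222) matches the prediction, and everything else stands in place. I'll lower it gently.

```bash
python3 -m handwheel '[{"dr":[-0.3,0.2,-0.3],"offset":[0.4,0.1,3],"grip":0},{"dr":[-0.3,0.2,-0.3],"offset":[0.4,0.1,6],"grip":0},{"dr":[-0.3,0.2,-0.3],"offset":[0.4,0.1,9],"grip":0},{"dr":[-0.3,0.2,-0.3],"offset":[0.4,0.1,10],"grip":0},{"dr":[-0.3,0.2,-0.3],"offset":[0.4,0.1,10.2],"grip":0}]' >/dev/null; python3 chk.py 9
python3 -m handwheel '[{"dr":[0,0,0],"offset":[0,0,0.1],"grip":0},{"dr":[0,0,0],"offset":[0,0,0.2],"grip":0},{"dr":[0,0,0],"offset":[0,0,0.3],"grip":0},{"dr":[0,0,0],"offset":[0,0,0.4],"grip":0}]' >/dev/null; python3 chk.py 9
```

```text
t 23.68 p [0.5333 0.4019 0.0169] yaw 111.5 pitch 0.11 roll 0.14 F [ 0.22 -0.14 -3.65] w 0.27 60.0
tip s -0.2994 lat 0.0406 z 0.0071
t 24.18 p [0.5328 0.4029 0.0131] yaw 111.58 pitch 0.15 roll 0.17 F [ 1.04 -0.58 -4.41] w 0.265 60.0
tip s -0.3005 lat 0.0404 z 0.0032
```

```bash
python3 -m handwheel '[{"dr":[0,0,0],"offset":[0,0,0.1],"grip":0},{"dr":[0,0,0],"offset":[0,0,0.2],"grip":0},{"dr":[-0.2,-0.1,0],"offset":[0,0,0.25],"grip":0},{"dr":[-0.2,-0.1,0],"offset":[0,0,0.25],"grip":0}]' >/dev/null; python3 chk.py 9
python3 -m handwheel '[{"dr":[0,0,0],"offset":[0,0,0.05],"grip":0},{"dr":[0,0,0],"offset":[0,0,0.1],"grip":0},{"dr":[0,0,0],"offset":[0,0,0.1],"grip":0}]' >/dev/null; python3 chk.py 9
```

```text
t 24.68 p [0.5326 0.4029 0.0104] yaw 111.6 pitch 0.03 roll 0.35 F [-0.84  1.61 -2.55] w 0.27 60.0
tip s -0.3005 lat 0.0403 z 0.001
t 25.05 p [0.5327 0.4029 0.0095] yaw 111.59 pitch 0.04 roll 0.36 F [-0.61  0.91 -1.69] w 0.267 60.0
tip s -0.3005 lat 0.0404 z -0.0
```

```bash
python3 -m handwheel '[{"dr":[0,0,0],"offset":[0,0,0.05],"grip":0},{"dr":[0,0,0],"offset":[0,0,0.05],"grip":0},{"dr":[0,0,0],"offset":[0,0,0.05],"grip":0.4},{"dr":[0,0,0],"offset":[0,0,0.05],"grip":0.6},{"dr":[0,0,0],"offset":[0,0,0.05],"grip":0.6}]' 10 >/dev/null; python3 chk.py 9
python3 -m handwheel '[{"dr":[0,0,0],"offset":[0,0,-1],"grip":0.6},{"dr":[0,0,0],"offset":[0,0,-4],"grip":0.6},{"dr":[0,0,0],"offset":[0,0,-9],"grip":0.6},{"dr":[0,0,0],"offset":[0,0,-14],"grip":0.6},{"dr":[0,0,0],"offset":[0,0,-14],"grip":0.6}]' >/dev/null; python3 chk.py 9; python3 tilt.py pics/s13.png
python3 - <<'E'
from h import *
grab_frame("scene")
for n in("bar","bar_tip","fulcrum"):print(n,[(np.round(d["position"],3),round(d["confidence"],2)) for d in landmark_of("scene",n)])
E
```

```text
t 25.68 p [0.5328 0.4028 0.0087] yaw 111.58 pitch 0.04 roll 0.36 F [ 0.71 -0.15  0.05] w 0.571 0.1
tip s -0.3003 lat 0.0405 z -0.0008
t 26.3 p [0.5339 0.4048 0.1545] yaw 111.57 pitch 0.21 roll 0.84 F [0.71 0.78 0.08] w 0.596 0.0
tip s -0.3025 lat 0.0415 z 0.1443
[47. 47. 46. 48. 48. 48.] [49. 48. 49. 49. 49. 50.]
tilt 0.0836 shift s,lat mm [0.6 0. ] rms px 0.34 | no shift: 0.0893 0.34
bar [(array([ 0.566,  0.315, -0.003]), 0.82)]
bar_tip [(array([ 0.621,  0.174, -0.002]), 0.67)]
fulcrum [(array([ 0.432,  0.225, -0.001]), 0.92), (array([ 0.514,  0.012, -0.002]), 0.77), (array([ 0.584, -0.076, -0.003]), 0.68)]
```

The bar lies flat, the gripper is empty and clear, and the supply rests at about 0.09 rad.

```bash
python3 -m handwheel '[{"dr":[0,0,0],"offset":[0,0,0],"grip":0.6},{"dr":[0,0,0],"offset":[0,0,0],"grip":0.6},{"dr":[0,0,0],"offset":[0,0,0],"grip":0.6}]' >/dev/null; python3 -c "
from workcell import workorder
print(workorder.job_done())"
```

```text
the job is handed in; nothing more can be done
None
```

I handed the job in at about 27 s; the hand-in gave no verdict. By my measurements the supply rests on its legs, tilted about 0.09 rad. The legs were out of view, so I judged them out because that tilt held with the bar removed. The bar lies flat at its clear starting spot, and the supply and block moved only a few mm at most, within measuring error.

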